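Lever up a rock specimen and slip a packer under its edge

TASK

Press the handle of the steel pry bar down so that it levers up the front edge of the heavy rock, and tuck the handle sideways under the arm of the steel hook so that the bar stays down when you let go. Then take the bevel-ended wooden packer (not the thin slip or the thick block) and slide it straight in under the raised edge, beside the bar on the side away from the hook, with about 40 mm of its length beneath the rock, and leave it lying flat there with the bar still caught under the hook.

Things in the scene. Friction and masses are not known exactly. Their poses are not given: they have to be found in the camera images.
- station: Fixed (all in mm). Origin on the table under the fulcrum; x points along the bar to the rock, y left, z up. Fulcrum: wood block, round steel ridge along y, top z=64, x=0. Hook: steel post 58 high at x=-265, y=-67, its arm 24 wide reaching to y=-18, underside z=33, top 44. Bar goes down at y=0, then swings about the fulcrum to y=-38 at the hook. Packer's place y=80; rock's feet at y=-85, 130.
- bar_grip (a point): (mm) Steel pry bar over the fulcrum, its toe under the rock, handle up. Point: grip, mid-section of shank in its black sleeve (90 long), 190 behind the ridge, 68-71 up at start. x along bar to rock, z up. Shank 16x14 (sleeve 17.5 wide); tail 95 behind. Takes 4-9 N down; pushes back 11 N along it. Turned down 0.17 rad (32 mm here) it meets the arm's underside, at 0.21 the table: go to 0.20, swing under, ease up, free.
- rock_lip (a point): (mm) Grey-brown rock, 2.8 kg, flat base 152 deep x 240 wide, front 32 thick, hump 70. Point: bottom of its front edge at the packer's place (80 left of the bar, 60 beyond the ridge). x into the rock, y left, z up. 18 above the table at start; some 33-37 with the bar caught. Rests on two small feet and a rear batten.
- packer_mid (a point): (mm) Packer: loose wood bar, both ends bevelled, 110 long (x), 30 wide (y), 24 thick, 60 g; point at its centre, 12 up. Either end first. Grip across its width 30 mm back from the centre, clear of the rock; slide on the table along station x until 40 is under (centre 15 short of the edge). Other wood nearby: slip 110x30x8, block 75x50x42.
Mind the look-alikes: they are no part of the job. Leave any black or green look-alike of the part that bears packer_mid alone.

How it is judged:
On the way:
1. the bar is caught under the hook and holds the rock's edge up with the fingers off everything (height (world z) of rock_lip above 0.0285 m and height (world z) of bar_grip below 0.05 m and contact force between the fingers and anything else below 0.3 N), for 0.3 s.
At the end, for the whole second after the job is handed in: Bar caught under the hook (grip point below 50 mm) and the rock's front edge at least 28.5 mm up; the bevel-ended packer flat on the table under that edge, 19 to 75 mm of it beneath the rock, within 25 mm sideways of its place and 17 degrees of straight (height (world z) of rock_lip above 0.0285 m and height (world z) of bar_grip below 0.05 m and x of packer_mid in the frame of rock_lip between -0.036 and 0.02 m and y of packer_mid in the frame of rock_lip between -0.025 and 0.025 m and angle between the x axis of packer_mid and the x axis of station, either way round below 0.3 rad and angle between packer_mid's own z axis and vertical below 0.1 rad and height (world z) of packer_mid below 0.017 m); the robot touches nothing.
It also fails if it takes over 54 s, if anything falls off the work surface, if the arm or the gripper's body presses on something with over 40 N, if the wrist force passes 120 N, or if a joint passes its speed limit or range.

ROBOT

A 6-joint arm with a two-finger parallel gripper is mounted at the origin on the work surface. World frame = base frame: x ahead of the robot, y to its left, z up, the work surface at z = 0. Lengths are in m, angles in rad, forces in N, time in s.
With the tool pointing down it reaches from about 0.25 to 0.775 m from the base axis. Payload 4 kg.
Tool frame: the origin (TCP) lies at the centre of the arm's flange, where the gripper is bolted on; the fingertips stand 199 mm ahead of it and the grasp point (between the pads) lies 180 mm ahead of it (robot.tcp_to_tips is the z of the fingertips in the tool frame, in m); z points along the fingers, y is the line along which they close (so a half turn about z gives the same grasp; the last joint's range is limited). The gripper opens to 94 mm and grips with 3 to 60 N. Pads are 16 mm wide; open, the fingers measure 119 mm over their backs; the gripper's body (75 mm by 177 mm) begins 78 mm behind the grasp point.
Start: joints at [1.164, 0.087, 1.371, -0, 1.684, -0.103], TCP at [0.165, 0.525, 0.405] pointing down, gripper open.
Joint ranges: [-3.1, 3.1], [-0.76, 2.03], [0.27, 2.55], [-1.08, 4.22], [0.17, 2.65], [-2.57, 2.57]. Speed limits (rad/s): [2.79, 2.79, 3.14, 3.14, 3.14, 3.14].

INTERFACE

Orientations are given as [roll, pitch, yaw] about the fixed x, y, z axes, in that order (R = Rz(yaw) Ry(pitch) Rx(roll)).
In Python, from bench import robot gives the robot as it stands.
- The arm moves only by the tool play_rows, never from a script. Its arguments are lists of equal length, an entry for each row: "translation": the shift along the tool's x, y, z scaled (see below), a list of three; "twist": the turn, a rotation vector about the tool's x, y, z scaled (see below), a list of three; "gripper": the opening, from -1 (shut) to 1 (fully open). A call has 1 to 8 rows; each row shifts and turns the commanded pose from where the row before left it, along the tool's axes as they then stand; what a row does not reach is not made up. The controller multiplies each number of a shift by 0.04 m and each number of a turn by 0.1 rad. A row lasts 1/10 s, in which the tool goes at most 50 mm and 8.59 degrees, less where a joint would pass 70% of its speed; a pose out of reach is approached as far as the arm can. A call with a number of a shift or a turn outside -1 to 1 is refused whole. A call with a gripper value outside its range is refused whole. The fingers move at their own pace and stop on an object; the grip force is fixed at half the most. Time passes only in rows, so rows that do not move let the fingers close. It gives the time, the measured TCP pose, the force, the opening and the grip force at its end, in the units of the state.
- robot.get_obs(): the state, without advancing time (a new reading comes with each control period).
- robot.snapshot(name): name is "scene" or "side" or "wrist"; returns the picture (384x512x3 uint8, red, green, blue); there is no depth.
- robot.camera_model(name): a dict with "camera_matrix" (3x3 intrinsics, pixels), "rvec" (rotation vector, rad) and "tvec" (3), from world to camera coordinates, as OpenCV has them. Camera axes: x right, y down, z forward; pixel columns grow to the right and rows downward; lengths in m; the calibration is good to about 2 mm. The wrist camera is an equidistant fisheye: a pixel r from the principal point sees the ray r / f radians off the axis. A picture is of the moment at which its call begins: read the wrist's pose just before it. camera_model takes no time and is no camera call; for the wrist camera it gives the pose at the moment of the call.
- robot.close_job(): hands the job in; it is judged then, once.
Trained networks look in the newest picture that a camera, given by its name, has taken for a name from the list of things; names that differ only in an ending like _2 or _b are one class to them, and where a whole thing is asked for, a point or a joint stands for the part that bears it (a point fixed in the world has none). Each returns a list of dicts, best first, with "score" (0 to 1); they miss things now and then, are a little off and sometimes report something else, mostly with a low value. They report only what shows in the picture. A call takes as long as a camera call. They do not tell look-alikes from the thing itself.
- robot.recognise(name, camera): "centre" ([x, y, z] in m, in world coordinates, good to about 4 mm: the middle of the surface that is visible of it).
- robot.spot_point(name, camera): "centre" ([x, y, z] in m, in world coordinates, good to about 4 mm: a listed point, or the origin of a listed thing).
The state is a dict: "time": time; "joint_positions": joint angles; "qvel": joint speeds; "joint_torque": joint torques, N m; "tool_pos": TCP position; "ee_rot": TCP orientation; "wrist_force": force on the tool from outside, world axes, zero at the start; "wrist_torque": the same for the moment, N m; "width": finger opening in m; "finger_force": force on a finger pad.
Only numpy, scipy, OpenCV 4.12 (cv2) and the standard library are available. Lean on these libraries where they do the work, as an engineer would, in place of code of your own. Each camera call takes 0.05 s, during which the arm holds its last target. There are 200 camera calls.

## Working session

There is one attempt and no reset: what is moved stays moved. The work goes in short steps, Python scripts to look and compute and a tool call to move; the robot and the scene stay as the last step left them, time stands still between calls to the robot, and variables do not carry over. Pictures are saved under pics/ and viewed, at most 10 in all, crops included, and the job is handed in when it is done.

Besides the shell and the picture viewer there is one more tool, called after ">>>" by a JSON object that holds its "api" and its "payload", one argument or row to a line. play_rows: Moves the arm, as the interface text tells. Its arguments: {"type":"object","properties":{"translation":{"type":"array","items":{"type":"array","items":{"type":"number","minimum":-1,"maximum":1}}},"twist":{"type":"array","items":{"type":"array","items":{"type":"number","minimum":-1,"maximum":1}}},"gripper":{"type":"array","items":{"type":"number"}}},"required":["translation","twist","gripper"]}

```bash
ls; mkdir -p pics; python3 - <<'E'
from bench import robot
import cv2,numpy as np
o=robot.get_obs();print(o['time'],o['tool_pos'],o['ee_rot'],o['width'])
a=robot.snapshot('scene');b=robot.snapshot('side')
cv2.imwrite('pics/a.png',cv2.resize(a[:,:,::-1],(800,600)));cv2.imwrite('pics/b.png',cv2.resize(b[:,:,::-1],(800,600)))
for c in('scene','side'):
  m=robot.camera_model(c);print(c,m['camera_matrix'],m['rvec'],m['tvec'])
  for n in('station','bar_grip','rock_lip','packer_mid'):
    print(c,n,[(np.round(d['centre'],3).tolist(),round(d['score'],2)) for d in robot.spot_point(n,c)][:5])
E
```

```text
pics
0.0 [0.16449706 0.52470893 0.40353125] [-3.13943411e+00 -1.91911655e-04  2.83779582e+00] 0.0940718031245704
scene [[417.83680845   0.         257.64316718]
 [  0.         417.83680845 188.83047788]
 [  0.           0.           1.        ]] [ 1.85977049  1.47229168 -0.6911364 ] [-0.02206557 -0.21887911  1.779024  ]
scene station [([0.599, -0.043, 0.001], 0.89)]
scene bar_grip [([0.586, -0.232, 0.069], 0.85)]
scene rock_lip []
scene packer_mid [([0.447, -0.381, 0.014], 0.94), ([0.233, -0.332, 0.016], 0.72), ([0.511, -0.527, 0.009], 0.62)]
side [[441.56264493   0.         262.69423438]
 [  0.         441.56264493 192.35794761]
 [  0.           0.           1.        ]] [ 2.12406217 -0.3958104   0.18296693] [-0.44124828  0.13817612  1.49895482]
side station [([0.593, -0.042, 0.002], 0.74)]
side bar_grip [([0.588, -0.232, 0.07], 0.94)]
side rock_lip [([0.521, 0.03, 0.021], 0.65), ([0.587, -0.23, 0.068], 0.3)]
side packer_mid [([0.513, -0.529, 0.011], 0.81), ([0.228, -0.333, 0.011], 0.72), ([0.446, -0.379, 0.007], 0.6)]
```

View pics/a.png

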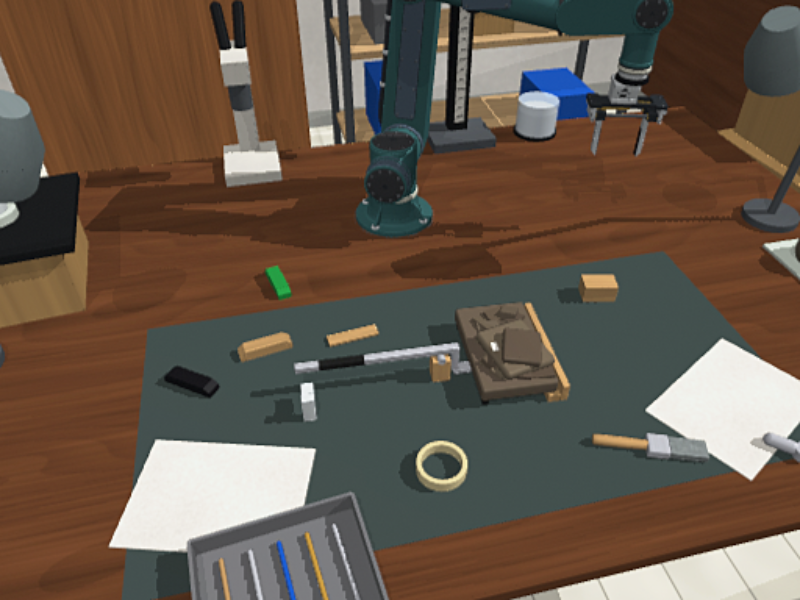

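View pics/b.png

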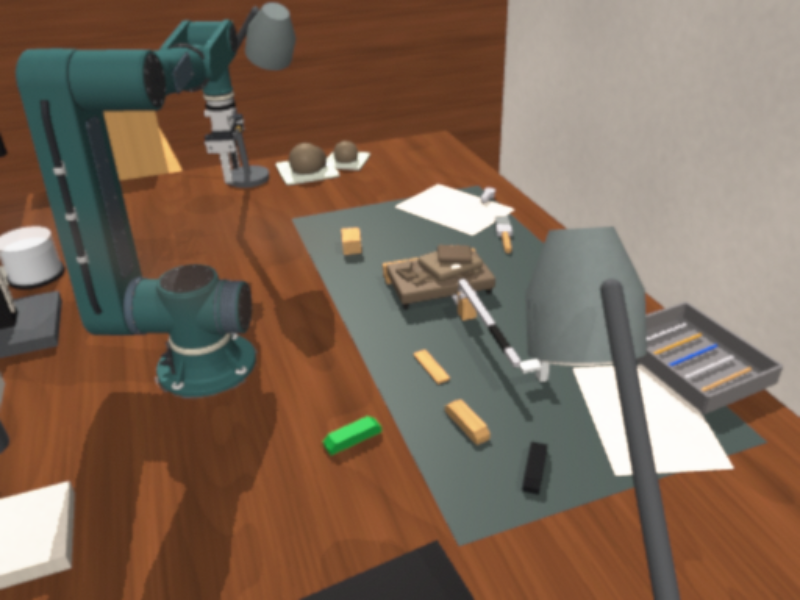

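Wooden candidates for the packer in the scene picture:
- (264,346): thick bar with bevelled ends, at about (0.447, -0.380). This fits the description.
- (352,335): the thin slip.
- (600,288): the thick block.
- (278,281) and (190,380): the green and black look-alikes, which I'll leave alone.

The bar's sleeve is at (340,363), the hook at (308,400) and the rock at (508,350). I'll turn the tool square to the bar first, then travel.

>>> {"api": "play_rows", "payload": {
  "translation": [
    [0,0,0],
    [0,0,0],
    [0,0,0],
    [0,0,0],
    [0,0,0],
    [0,0,0],
    [0,0,0],
    [0,0,0]
  ],
  "twist": [
    [0,0,1],
    [0,0,1],
    [0,0,1],
    [0,0,1],
    [0,0,1],
    [0,0,1],
    [0,0,1],
    [0,0,1]
  ],
  "gripper": [1,1,1,1,1,1,1,1]
}}

```text
time: 1.3
tool_pos: [0.1645, 0.5248, 0.4047]
ee_rot: [3.141, -0.0, 2.034]
wrist_force: [0.1, 0.2, 0.2]
width: 0.094
finger_force: 0.0
```

>>> {"api": "play_rows", "payload": {
  "translation": [
    [0,0,0],
    [0,0,0],
    [0,0,0],
    [0,0,0],
    [0,0,0],
    [0,0,0],
    [0,0,0],
    [0,0,0]
  ],
  "twist": [
    [0,0,1],
    [0,0,1],
    [0,0,1],
    [0,0,1],
    [0,0,1],
    [0,0,0.2],
    [0,0,0],
    [0,0,0]
  ],
  "gripper": [1,1,1,1,1,1,1,1]
}}

```text
time: 2.1
tool_pos: [0.1645, 0.5248, 0.4047]
ee_rot: [3.142, -0.0, 1.519]
wrist_force: [-0.1, 0.0, -0.5]
width: 0.0942
finger_force: 0.0
```

>>> {"api": "play_rows", "payload": {
  "translation": [
    [-0.76,0.48,0],
    [-0.76,0.48,0],
    [-0.76,0.48,0],
    [-0.76,0.48,0],
    [-0.76,0.48,0],
    [-0.76,0.48,0],
    [-0.76,0.48,0],
    [-0.76,0.48,0]
  ],
  "twist": [
    [0,0,0],
    [0,0,0],
    [0,0,0],
    [0,0,0],
    [0,0,0],
    [0,0,0],
    [0,0,0],
    [0,0,0]
  ],
  "gripper": [1,1,1,1,1,1,1,1]
}}

```text
time: 2.9
tool_pos: [0.3054, 0.2725, 0.4049]
ee_rot: [3.141, -0.001, 1.519]
wrist_force: [-0.3, 0.1, -0.6]
width: 0.094
finger_force: 0.0
```

>>> {"api": "play_rows", "payload": {
  "translation": [
    [-0.76,0.48,0],
    [-0.76,0.48,0],
    [-0.76,0.48,0],
    [-0.76,0.48,0],
    [-0.76,0.48,0],
    [-0.76,0.48,0],
    [-0.76,0.48,0],
    [-0.76,0.48,0]
  ],
  "twist": [
    [0,0,0],
    [0,0,0],
    [0,0,0],
    [0,0,0],
    [0,0,0],
    [0,0,0],
    [0,0,0],
    [0,0,0]
  ],
  "gripper": [1,1,1,1,1,1,1,1]
}}

```text
time: 3.7
tool_pos: [0.4459, 0.0214, 0.4049]
ee_rot: [3.141, -0.0, 1.519]
wrist_force: [0.9, -0.3, -0.1]
width: 0.0938
finger_force: 0.0
```

>>> {"api": "play_rows", "payload": {
  "translation": [
    [-0.76,0.48,0],
    [-0.76,0.48,0],
    [-0.76,0.48,0],
    [-0.76,0.48,0],
    [-0.76,0.48,0],
    [-0.76,0.48,0],
    [0,0,0],
    [0,0,0]
  ],
  "twist": [
    [0,0,0],
    [0,0,0],
    [0,0,0],
    [0,0,0],
    [0,0,0],
    [0,0,0],
    [0,0,0],
    [0,0,0]
  ],
  "gripper": [1,1,1,1,1,1,1,1]
}}

```text
time: 4.5
tool_pos: [0.551, -0.1659, 0.4041]
ee_rot: [-3.14, -0.001, 1.517]
wrist_force: [-0.2, -0.6, -0.8]
width: 0.0939
finger_force: 0.0
```

```bash
cat > h.py <<'E'
from bench import robot
import cv2,numpy as np
def S(p,o,yaw):
    c,s=np.cos(yaw),np.sin(yaw);p=np.asarray(p,float)
    return np.array([o[0]+c*p[0]-s*p[1],o[1]+s*p[0]+c*p[1],p[2]])
def projw(P,m):
    R=cv2.Rodrigues(np.array(m['rvec'],float))[0];q=R@P+np.array(m['tvec']).ravel()
    K=m['camera_matrix'];th=np.arctan2(np.hypot(q[0],q[1]),q[2]);r=np.hypot(q[0],q[1])+1e-9
    return K[0][2]+K[0][0]*th*q[0]/r,K[1][2]+K[1][1]*th*q[1]/r
def proj(P,m):
    return cv2.projectPoints(np.array([P],float),np.array(m['rvec'],float),np.array(m['tvec'],float),np.array(m['camera_matrix'],float),None)[0].ravel()
def pts(c,names=('station','bar_grip','rock_lip','packer_mid')):
    for n in names: print(c,n,[(np.round(d['centre'],4).tolist(),round(d['score'],2)) for d in robot.spot_point(n,c)][:5])
E
python3 - <<'E'
from h import *
m=robot.camera_model('wrist');w=robot.snapshot('wrist')[:,:,::-1].copy()
np.savez('w1.npz',w=w,r=m['rvec'],t=m['tvec'],K=m['camera_matrix'])
pts('wrist')
w=cv2.resize(w,(800,600),interpolation=cv2.INTER_CUBIC);k=800/512
o=(.597,-.043);yaw=1.523
for p in [(0,0,64),(-190,0,70),(-285,0,70),(-265,-67,58),(-265,-18,44),(60,80,18),(60,-120,18),(-277,-18,44),(-253,-18,44)]:
    u=projw(S(np.array(p)/1000,o,yaw),m);cv2.drawMarker(w,(int(u[0]*k),int(u[1]*k)),(0,0,255),0,9,1)
cv2.imwrite('pics/w1.png',w)
E
```

```text
wrist station [([0.5988, -0.0396, 0.0008], 0.86), ([0.449, -0.3753, 0.012], 0.41)]
wrist bar_grip [([0.5838, -0.2276, 0.0634], 0.59)]
wrist rock_lip [([0.5229, 0.0249, 0.0175], 0.72)]
wrist packer_mid [([0.4455, -0.3765, 0.01], 0.6)]
```

View pics/w1.png

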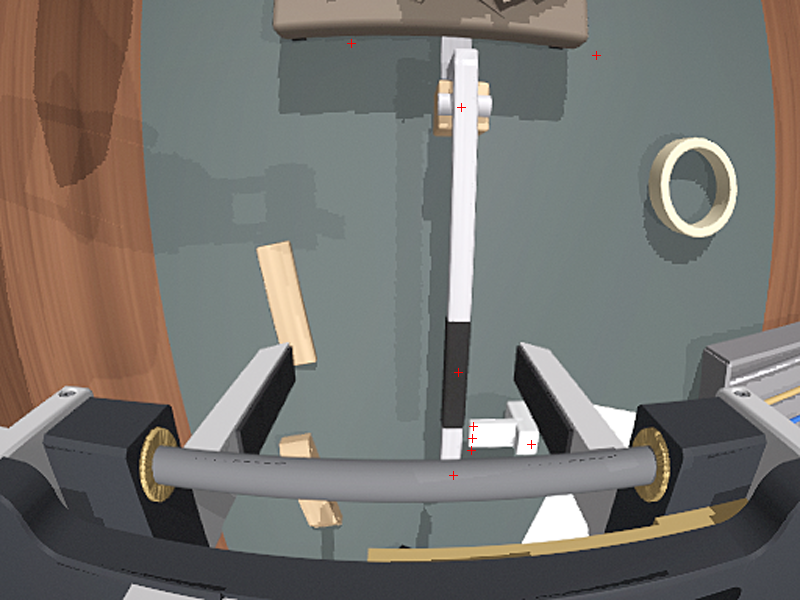

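The wrist view has the ridge centre at (463,104), the sleeve centre at (456,373) and the hook arm tip at (470,434). My projected marks agree within about 3 mm. The packer is at (310,480) and the slip at (287,300). The refined station is at about (0.598, -0.0405) with yaw 1.508. Next I'll go down over the grip and close.

>>> {"api": "play_rows", "payload": {
  "translation": [
    [-0.51,0.32,0.3],
    [-0.51,0.32,0.3],
    [-0.51,0.32,0.3],
    [0,0,0.6],
    [0,0,0.8],
    [0,0,0.8],
    [0,0,0.75],
    [0,0,0]
  ],
  "twist": [
    [0,0,0.1],
    [0,0,0],
    [0,0,0],
    [0,0,0],
    [0,0,0],
    [0,0,0],
    [0,0,0],
    [0,0,0]
  ],
  "gripper": [1,1,1,1,1,1,1,1]
}}

```text
time: 5.55
tool_pos: [0.5839, -0.2272, 0.2453]
ee_rot: [-3.132, -0.004, 1.509]
wrist_force: [-0.9, 0.7, 0.1]
width: 0.094
finger_force: 0.0
```

>>> {"api": "play_rows", "payload": {
  "translation": [
    [0,0,0],
    [0,0,0],
    [0,0,0],
    [0,0,0],
    [0,0,0],
    [0,0,0],
    [0,0,0],
    [0,0,0]
  ],
  "twist": [
    [0,0,0],
    [0,0,0],
    [0,0,0],
    [0,0,0],
    [0,0,0],
    [0,0,0],
    [0,0,0],
    [0,0,0]
  ],
  "gripper": [-1,-1,-1,-1,-1,-1,-1,-1]
}}

```text
time: 6.35
tool_pos: [0.5856, -0.2288, 0.2506]
ee_rot: [-3.141, -0.0, 1.508]
wrist_force: [0.7, -0.7, -0.1]
width: 0.0333
finger_force: 0.0
```

>>> {"api": "play_rows", "payload": {
  "translation": [
    [0,0,0],
    [0,0,0],
    [0,0,0],
    [0,0,0],
    [0,0,0]
  ],
  "twist": [
    [0,0,0],
    [0,0,0],
    [0,0,0],
    [0,0,0],
    [0,0,0]
  ],
  "gripper": [-1,-1,-1,-1,-1]
}}

```text
time: 6.85
tool_pos: [0.5855, -0.2288, 0.2505]
ee_rot: [-3.141, -0.0, 1.508]
wrist_force: [-0.4, 0.4, 0.1]
width: 0.0157
finger_force: 30.0
```

>>> {"api": "play_rows", "payload": {
  "translation": [
    [-0.12,0,0.12],
    [-0.12,0,0.12],
    [-0.12,0,0.12],
    [-0.12,0,0.12],
    [-0.12,0,0.12],
    [-0.12,0,0.12],
    [0,0,0],
    [0,0,0]
  ],
  "twist": [
    [0,0.25,0],
    [0,0.25,0],
    [0,0.25,0],
    [0,0.25,0],
    [0,0.25,0],
    [0,0.25,0],
    [0,0,0],
    [0,0,0]
  ],
  "gripper": [-1,-1,-1,-1,-1,-1,-1,-1]
}}

```text
time: 7.65
tool_pos: [0.5845, -0.2558, 0.2216]
ee_rot: [3.139, -0.151, 1.508]
wrist_force: [-0.9, 0.9, 5.4]
width: 0.016
finger_force: 30.0
```

>>> {"api": "play_rows", "payload": {
  "translation": [
    [-0.12,0,0.12],
    [-0.12,0,0.12],
    [0,0,0],
    [0,0,0]
  ],
  "twist": [
    [0,0.25,0],
    [0,0.25,0],
    [0,0,0],
    [0,0,0]
  ],
  "gripper": [-1,-1,-1,-1]
}}

```text
time: 8.05
tool_pos: [0.584, -0.2646, 0.211]
ee_rot: [3.138, -0.199, 1.508]
wrist_force: [-0.6, -1.7, 5.1]
width: 0.0157
finger_force: 30.0
```

>>> {"api": "play_rows", "payload": {
  "translation": [
    [0,0,0.03],
    [0,0.1,0],
    [0,0.1,0],
    [0,0.1,0],
    [0,0.1,0],
    [0,0,0],
    [0,0,0]
  ],
  "twist": [
    [0,0,0],
    [0.036,0,-0.176],
    [0.036,0,-0.176],
    [0.036,0,-0.176],
    [0.036,0,-0.176],
    [0,0,0],
    [0,0,0]
  ],
  "gripper": [-1,-1,-1,-1,-1,-1,-1]
}}

```text
time: 8.75
tool_pos: [0.5998, -0.2654, 0.2103]
ee_rot: [3.138, -0.197, 1.579]
wrist_force: [-1.7, -1.9, 5.8]
width: 0.0158
finger_force: 30.0
```

>>> {"api": "play_rows", "payload": {
  "translation": [
    [0,0.1,0],
    [0,0.1,0],
    [0,0.1,0],
    [0,0.1,0],
    [0,0,0],
    [0,0,0]
  ],
  "twist": [
    [0.036,0,-0.176],
    [0.036,0,-0.176],
    [0.036,0,-0.176],
    [0.036,0,-0.176],
    [0,0,0],
    [0,0,0]
  ],
  "gripper": [-1,-1,-1,-1,-1,-1]
}}

```text
time: 9.35
tool_pos: [0.616, -0.2653, 0.2106]
ee_rot: [3.137, -0.196, 1.65]
wrist_force: [0.9, -3.1, 5.7]
width: 0.0158
finger_force: 30.1
```

>>> {"api": "play_rows", "payload": {
  "translation": [
    [0.06,0,-0.06],
    [0.06,0,-0.06],
    [0,0,0],
    [0,0,0]
  ],
  "twist": [
    [0,-0.12,0],
    [0,-0.12,0],
    [0,0,0],
    [0,0,0]
  ],
  "gripper": [-1,-1,-1,-1]
}}

```text
time: 9.75
tool_pos: [0.6158, -0.2615, 0.2159]
ee_rot: [3.137, -0.171, 1.651]
wrist_force: [-0.6, -5.5, 5.7]
width: 0.0158
finger_force: 30.1
```

>>> {"api": "play_rows", "payload": {
  "translation": [
    [0.04,0,-0.04],
    [0.02,0,-0.02],
    [0,0,0],
    [0,0,0]
  ],
  "twist": [
    [0,-0.08,0],
    [0,-0.04,0],
    [0,0,0],
    [0,0,0]
  ],
  "gripper": [-1,-1,-1,-1]
}}

```text
time: 10.15
tool_pos: [0.6155, -0.2596, 0.2171]
ee_rot: [3.138, -0.16, 1.65]
wrist_force: [2.3, -5.8, 2.0]
width: 0.0159
finger_force: 30.1
```

```bash
python3 - <<'E'
from h import *
print(robot.get_obs()['wrist_force'])
a=robot.snapshot('scene')[:,:,::-1];b=robot.snapshot('side')[:,:,::-1]
pts('side',('bar_grip','rock_lip'));pts('scene',('bar_grip',))
A=cv2.resize(a[190:310,120:270],(600,480),interpolation=2);cv2.imwrite('pics/c.png',A)
E
```

```text
[ 2.31980351 -5.76265593  2.01657903]
side bar_grip [([0.6125, -0.2306, 0.0381], 0.86), ([0.5946, -0.0415, 0.0034], 0.42)]
side rock_lip [([0.5155, 0.0323, 0.0388], 0.88)]
scene bar_grip [([0.6164, -0.2344, 0.0392], 0.88)]
```

View pics/c.png

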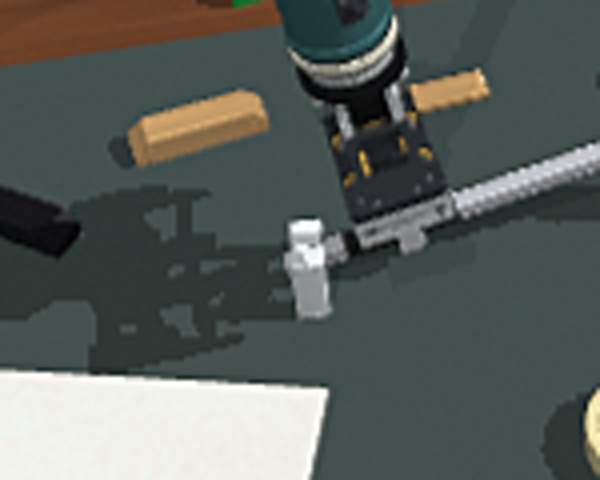

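Bar is tucked under the hook arm (crop ~(340,250)) and the upward load on the tool has dropped, so the hook is now carrying it. In the same crop, the bevelled thick packer is at (200,125) and the thin slip at (450,90). Next I'll release and lift.

>>> {"api": "play_rows", "payload": {
  "translation": [
    [0,0,0],
    [0,0,0],
    [0,0,0],
    [0,0,0],
    [0,0,0],
    [0,0,0],
    [0,0,0],
    [0,0,0]
  ],
  "twist": [
    [0,0,0],
    [0,0,0],
    [0,0,0],
    [0,0,0],
    [0,0,0],
    [0,0,0],
    [0,0,0],
    [0,0,0]
  ],
  "gripper": [0.1,0.1,0.1,0.1,0.1,0.1,0.1,0.1]
}}

```text
time: 11.2
tool_pos: [0.615, -0.2576, 0.2164]
ee_rot: [-3.141, -0.164, 1.652]
wrist_force: [0.4, -0.8, -0.5]
width: 0.0519
finger_force: 0.0
```

>>> {"api": "play_rows", "payload": {
  "translation": [
    [0,0,-0.2],
    [0,0,-0.5],
    [0,0,-0.8],
    [0,0,-0.8],
    [0,0,-0.8],
    [0,0,0],
    [0,0,0]
  ],
  "twist": [
    [0,0,0],
    [0,0,0],
    [0,0,0],
    [0,-0.8,0],
    [0,-0.83,0],
    [0,0,0],
    [0,0,0]
  ],
  "gripper": [0.1,0.1,0.1,0.1,0.1,0.1,0.1]
}}

```text
time: 11.9
tool_pos: [0.6164, -0.2751, 0.3407]
ee_rot: [3.139, -0.001, 1.652]
wrist_force: [-0.5, 0.5, -2.0]
width: 0.0518
finger_force: 0.0
```

```bash
python3 - <<'E'
from h import *
o=robot.get_obs();print(o['tool_pos'],o['ee_rot'],o['width'])
m=robot.camera_model('wrist')
w=robot.snapshot('wrist')[:,:,::-1].copy()
pts('wrist');robot.snapshot('side');robot.snapshot('scene');pts('side',('bar_grip','rock_lip','packer_mid'));pts('scene',('bar_grip','packer_mid'))
w=cv2.resize(w,(800,600),interpolation=2);k=800/512
for P in [(.447,-.379,.024)]:
    u=projw(np.array(P),m);cv2.drawMarker(w,(int(u[0]*k),int(u[1]*k)),(0,0,255),0,9,1)
cv2.imwrite('pics/w2.png',w)
E
```

```text
[ 0.61642228 -0.27505841  0.34066417] [ 3.13928167e+00 -5.78619274e-04  1.65180816e+00] 0.05182066386302817
wrist station []
wrist bar_grip [([0.6099, -0.2324, 0.0343], 0.92)]
wrist rock_lip []
wrist packer_mid [([0.4468, -0.3768, 0.0106], 0.85)]
side bar_grip [([0.6175, -0.231, 0.035], 0.96)]
side rock_lip []
side packer_mid [([0.2304, -0.3336, 0.0115], 0.96), ([0.4464, -0.3786, 0.0117], 0.92), ([0.5108, -0.5292, 0.0127], 0.92)]
scene bar_grip [([0.6141, -0.2326, 0.0388], 0.91)]
scene packer_mid [([0.5089, -0.5296, 0.0114], 0.88), ([0.4489, -0.3818, 0.0144], 0.59), ([0.2264, -0.3346, 0.0132], 0.47)]
```

View pics/w2.png

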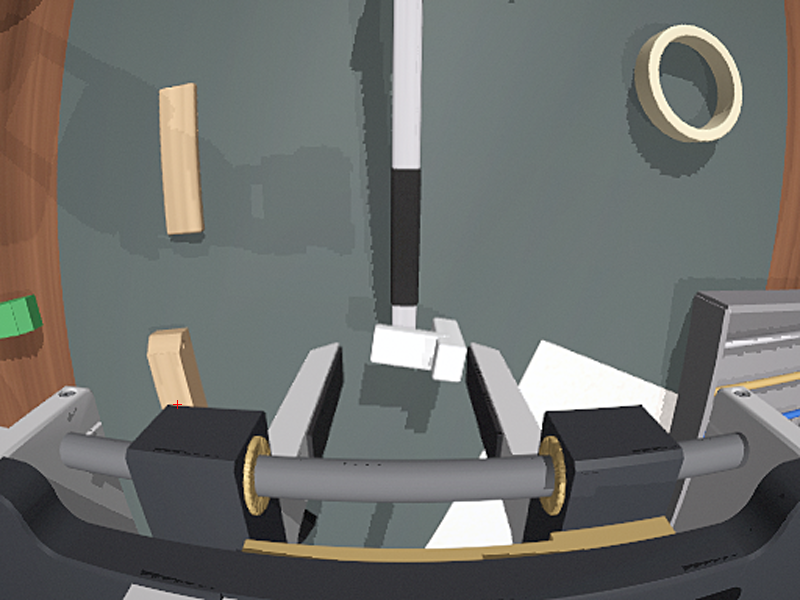

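The bar stays caught with the fingers off: grip z is about 36 mm and the fingers carry no force. The packer (168,330)–(190,405) is partly hidden, so I'll go above and behind it for a close look.

>>> {"api": "play_rows", "payload": {
  "translation": [
    [-0.63,-0.76,0],
    [-0.63,-0.76,0],
    [-0.63,-0.76,0],
    [-0.63,-0.76,0],
    [-0.63,-0.76,0],
    [-0.63,-0.76,0],
    [0,0,0],
    [0,0,0]
  ],
  "twist": [
    [0,0,0],
    [0,0,0],
    [0,0,0],
    [0,0,0],
    [0,0,0],
    [0,0,0],
    [0,0,0],
    [0,0,0]
  ],
  "gripper": [0.3,0.3,0.3,0.3,0.3,0.3,0.3,0.3]
}}

```text
time: 13.3
tool_pos: [0.4462, -0.4412, 0.339]
ee_rot: [3.141, -0.001, 1.65]
wrist_force: [0.2, -0.1, 0.7]
width: 0.0613
finger_force: 0.0
```

```bash
cat >> h.py <<'E'
def back(u,v,z,m):
    K=np.array(m['camera_matrix'],float);R=cv2.Rodrigues(np.array(m['rvec'],float))[0];t=np.array(m['tvec'],float).ravel()
    d=np.array([(u-K[0,2])/K[0,0],(v-K[1,2])/K[1,1]]);th=np.hypot(*d)
    r=R.T@np.array([*(d/th*np.sin(th)),np.cos(th)]);c=-R.T@t
    return c+r*(z-c[2])/r[2]
E
python3 - <<'E'
from h import *
import pickle
o=robot.get_obs();print(o['tool_pos'],o['ee_rot'],o['width'])
m=robot.camera_model('wrist')
w=robot.snapshot('wrist')[:,:,::-1].copy()
pickle.dump((m,w),open('w3.pkl','wb'))
pts('wrist',('packer_mid',))
cv2.imwrite('pics/w3.png',cv2.resize(w,(800,600),interpolation=2))
E
```

```text
[ 0.44620629 -0.4412365   0.33902264] [ 3.14107495e+00 -1.37600755e-03  1.64957266e+00] 0.061274480829301474
wrist packer_mid [([0.4475, -0.3761, 0.01], 0.89), ([0.513, -0.5252, 0.0086], 0.82), ([0.2325, -0.3322, 0.0076], 0.66)]
```

View pics/w3.png

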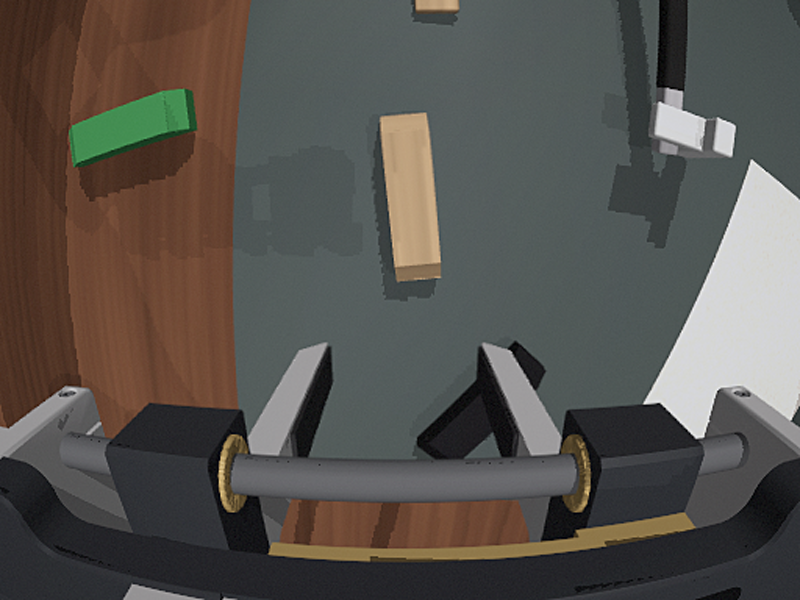

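The packer is in full view between (404,113) and (418,280). It is the bevel-ended wooden one; the black and green look-alikes are elsewhere.

```bash
python3 - <<'E'
from h import *
import pickle
m,w=pickle.load(open('w3.pkl','rb'));k=512/800
P=[back(u*k,v*k,.024,m) for u,v in[(383,130),(429,128),(440,263),(397,266)]]
print(np.round(P,4))
f=(P[0]+P[1])/2;b=(P[2]+P[3])/2
yaw=np.arctan2(*(f-b)[[1,0]]);print('yaw',yaw,'len',np.linalg.norm(f-b),'wid',np.linalg.norm(P[2]-P[3]),'mid',(f+b)/2)
c=np.array([.4475,-.3775]);g=c-.03*np.array([np.cos(yaw),np.sin(yaw)])
E
```

```text
[[ 0.4254 -0.3366  0.024 ]
 [ 0.4539 -0.333   0.024 ]
 [ 0.4684 -0.4187  0.024 ]
 [ 0.4408 -0.4229  0.024 ]]
yaw 1.742834264134826 len 0.0872884818554309 wid 0.027881041863284314 mid [ 0.44710556 -0.37776917  0.024     ]
```

>>> {"api": "play_rows", "payload": {
  "translation": [
    [0,0,0],
    [0.41,0.14,0.4],
    [0.41,0.15,0.5],
    [0,0,0.8],
    [0,0,0.8],
    [0,0,0.6],
    [0,0,0.3],
    [0,0,0]
  ],
  "twist": [
    [0,0,-0.93],
    [0,0,0],
    [0,0,0],
    [0,0,0],
    [0,0,0],
    [0,0,0],
    [0,0,0],
    [0,0,0]
  ],
  "gripper": [0.3,0.3,0.3,0.3,0.3,0.3,0.3,0.3]
}}

```text
time: 14.2
tool_pos: [0.4532, -0.4051, 0.2018]
ee_rot: [-3.141, -0.003, 1.746]
wrist_force: [0.8, 0.1, 0.7]
width: 0.0614
finger_force: 0.0
```

>>> {"api": "play_rows", "payload": {
  "translation": [
    [0,0,0],
    [0,0,0],
    [0,0,0],
    [0,0,0],
    [0,0,0],
    [0,0,0],
    [0,0,0],
    [0,0,0]
  ],
  "twist": [
    [0,0,0],
    [0,0,0],
    [0,0,0],
    [0,0,0],
    [0,0,0],
    [0,0,0],
    [0,0,0],
    [0,0,0]
  ],
  "gripper": [-1,-1,-1,-1,-1,-1,-1,-1]
}}

```text
time: 15.0
tool_pos: [0.4525, -0.4064, 0.2036]
ee_rot: [3.141, -0.0, 1.744]
wrist_force: [-1.1, 0.5, 4.8]
width: 0.03
finger_force: 29.9
```

>>> {"api": "play_rows", "payload": {
  "translation": [
    [0,0,-0.5],
    [0,0,-0.5],
    [0,0,-0.5],
    [0,0,0],
    [0,0,0],
    [0,0,0]
  ],
  "twist": [
    [0,0,0],
    [0,0,0],
    [0,0,0],
    [0,0,0.8],
    [0,0,0.8],
    [0,0,0.76]
  ],
  "gripper": [-1,-1,-1,-1,-1,-1]
}}

```text
time: 15.6
tool_pos: [0.4524, -0.4061, 0.2622]
ee_rot: [-3.141, -0.002, 1.505]
wrist_force: [0.6, -0.5, 0.3]
width: 0.0298
finger_force: 29.9
```

>>> {"api": "play_rows", "payload": {
  "translation": [
    [0.8,0.1,0],
    [0.8,0.1,0],
    [0.8,0.1,0],
    [0.8,0.1,0],
    [0.8,0.1,0],
    [0.8,0.1,0],
    [0.8,0.1,0],
    [0.8,0.1,0]
  ],
  "twist": [
    [0,0,0],
    [0,0,0],
    [0,0,0],
    [0,0,0],
    [0,0,0],
    [0,0,0],
    [0,0,0],
    [0,0,0]
  ],
  "gripper": [-1,-1,-1,-1,-1,-1,-1,-1]
}}

```text
time: 16.4
tool_pos: [0.5002, -0.1513, 0.2624]
ee_rot: [-3.14, -0.002, 1.508]
wrist_force: [0.8, 0.5, -1.1]
width: 0.0296
finger_force: 29.9
```

>>> {"api": "play_rows", "payload": {
  "translation": [
    [0.8,0.1,0],
    [0.8,0.16,0],
    [0,0,0],
    [0,0,0]
  ],
  "twist": [
    [0,0,0],
    [0,0,0],
    [0,0,0],
    [0,0,0]
  ],
  "gripper": [-1,-1,-1,-1]
}}

```text
time: 16.8
tool_pos: [0.5146, -0.089, 0.2626]
ee_rot: [-3.14, -0.001, 1.51]
wrist_force: [0.3, 0.4, -0.6]
width: 0.0298
finger_force: 29.9
```

```bash
python3 - <<'E'
from h import *
o=robot.get_obs();print(o['tool_pos'],o['ee_rot'],o['width'],o['wrist_force'])
m=robot.camera_model('wrist')
w=robot.snapshot('wrist')[:,:,::-1].copy()
pts('wrist');robot.snapshot('side');pts('side',('bar_grip','rock_lip','packer_mid'))
w=cv2.resize(w,(800,600),interpolation=2);k=800/512
for p in [(60,80,35),(60,65,35),(60,95,35),(0,0,64)]:
    u=projw(S(np.array(p)/1000,(.598,-.0405),1.508),m);cv2.drawMarker(w,(int(u[0]*k),int(u[1]*k)),(0,0,255),0,9,1)
cv2.imwrite('pics/w4.png',w)
E
```

```text
[ 0.51463723 -0.08900697  0.26258411] [-3.14010765e+00 -7.95211138e-04  1.51028131e+00] 0.02983075870338746 [ 0.27351171  0.43181029 -0.61934008]
wrist station [([0.5926, -0.0379, 0.0027], 0.56)]
wrist bar_grip []
wrist rock_lip [([0.5172, 0.0266, 0.0357], 0.62)]
wrist packer_mid [([0.5161, -0.0595, 0.0669], 0.69)]
side bar_grip [([0.6175, -0.2313, 0.0372], 0.98)]
side rock_lip [([0.5161, 0.0349, 0.0375], 0.97)]
side packer_mid [([0.2299, -0.333, 0.0105], 0.96), ([0.5181, -0.0589, 0.0715], 0.65), ([0.5102, -0.5298, 0.0124], 0.56)]
```

View pics/w4.png

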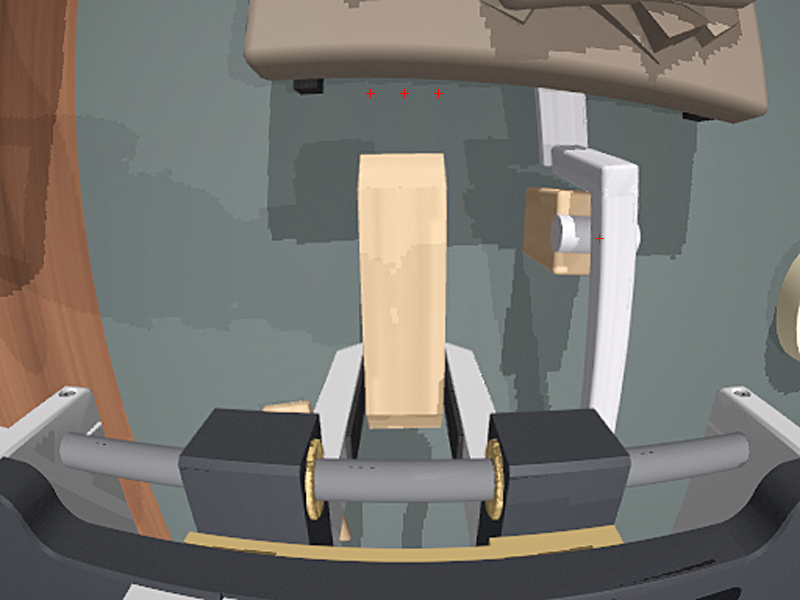

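The packer is held straight with its front end at (402,155). The rock edge shows at row ~78, about 5 mm beyond the marks. Lip z is about 36 mm and the bar is still caught. Next: lower, then slide about 74 mm.

>>> {"api": "play_rows", "payload": {
  "translation": [
    [0,0,0.4],
    [0,0,0.4],
    [0,0,0.4],
    [0,0,0.25],
    [0,0,0],
    [0,0,0]
  ],
  "twist": [
    [0,0,0],
    [0,0,0],
    [0,0,0],
    [0,0,0],
    [0,0,0],
    [0,0,0]
  ],
  "gripper": [-1,-1,-1,-1,-1,-1]
}}

```text
time: 17.85
tool_pos: [0.5149, -0.0896, 0.2055]
ee_rot: [-3.141, -0.001, 1.508]
wrist_force: [-0.3, 0.9, -0.8]
width: 0.0295
finger_force: 30.0
```

>>> {"api": "play_rows", "payload": {
  "translation": [
    [0.2,0,0],
    [0.2,0,0],
    [0.2,0,0],
    [0.2,0,0],
    [0.1,0,0],
    [0,0,0]
  ],
  "twist": [
    [0,0,0],
    [0,0,0],
    [0,0,0],
    [0,0,0],
    [0,0,0],
    [0,0,0]
  ],
  "gripper": [-1,-1,-1,-1,-1,-1]
}}

```text
time: 18.45
tool_pos: [0.517, -0.0528, 0.2053]
ee_rot: [-3.141, -0.001, 1.51]
wrist_force: [-0.6, -0.5, -0.7]
width: 0.0297
finger_force: 30.0
```

>>> {"api": "play_rows", "payload": {
  "translation": [
    [0.2,0,0],
    [0.2,0,0],
    [0.2,0,0],
    [0.2,0,0],
    [0.15,0,0.03],
    [0,0,0]
  ],
  "twist": [
    [0,0,0],
    [0,0,0],
    [0,0,0],
    [0,0,0],
    [0,0,0],
    [0,0,0]
  ],
  "gripper": [-1,-1,-1,-1,-1,-1]
}}

```text
time: 19.05
tool_pos: [0.5193, -0.0147, 0.2039]
ee_rot: [-3.141, -0.001, 1.51]
wrist_force: [0.2, -0.5, -0.9]
width: 0.0294
finger_force: 30.0
```

>>> {"api": "play_rows", "payload": {
  "translation": [
    [0,0,0],
    [0,0,0],
    [0,0,0],
    [0,0,0],
    [0,0,0],
    [0,0,0]
  ],
  "twist": [
    [0,0,0],
    [0,0,0],
    [0,0,0],
    [0,0,0],
    [0,0,0],
    [0,0,0]
  ],
  "gripper": [0,0,0,0,0,0]
}}

```text
time: 19.65
tool_pos: [0.5193, -0.0157, 0.2041]
ee_rot: [-3.141, -0.001, 1.508]
wrist_force: [0.1, 0.0, 0.3]
width: 0.0473
finger_force: 0.0
```

>>> {"api": "play_rows", "payload": {
  "translation": [
    [0,0,-0.1],
    [0,0,-0.4],
    [-0.3,0,-0.8],
    [-0.6,0,-0.8],
    [-0.6,0,-0.6],
    [0,0,0],
    [0,0,0]
  ],
  "twist": [
    [0,0,0],
    [0,0,0],
    [0,0,0],
    [0,0,0],
    [0,0,0],
    [0,0,0],
    [0,0,0]
  ],
  "gripper": [0,0,0,0,0,0,0]
}}

```text
time: 20.35
tool_pos: [0.5156, -0.0757, 0.3123]
ee_rot: [3.141, -0.002, 1.507]
wrist_force: [0.7, -0.2, -0.7]
width: 0.0471
finger_force: 0.0
```

```bash
python3 - <<'E'
from h import *
o=robot.get_obs();print(o['time'],o['tool_pos'],o['width'],o['wrist_force'])
w=robot.snapshot('wrist')[:,:,::-1].copy();robot.snapshot('side');robot.snapshot('scene')
for c in('wrist','side','scene'):pts(c,('bar_grip','rock_lip','packer_mid'))
cv2.imwrite('pics/w5.png',cv2.resize(w,(800,600),interpolation=2))
E
```

```text
20.35 [ 0.51555253 -0.07565445  0.3122515 ] 0.04706222259364488 [ 0.71619353 -0.24082087 -0.68312055]
wrist bar_grip []
wrist rock_lip [([0.5189, 0.0299, 0.0341], 0.68)]
wrist packer_mid [([0.5219, 0.0181, 0.0107], 0.68)]
side bar_grip [([0.6163, -0.2299, 0.0378], 0.68)]
side rock_lip [([0.517, 0.0315, 0.0352], 0.94)]
side packer_mid [([0.2285, -0.3353, 0.0128], 0.96), ([0.51, -0.5275, 0.01], 0.57), ([0.5232, 0.0133, 0.0146], 0.47)]
scene bar_grip [([0.6134, -0.2303, 0.038], 0.82)]
scene rock_lip [([0.5177, 0.0362, 0.0352], 0.65)]
scene packer_mid [([0.509, -0.527, 0.0106], 0.65), ([0.5244, 0.0091, 0.0163], 0.54), ([0.2292, -0.3332, 0.0134], 0.5)]
```

View pics/w5.png

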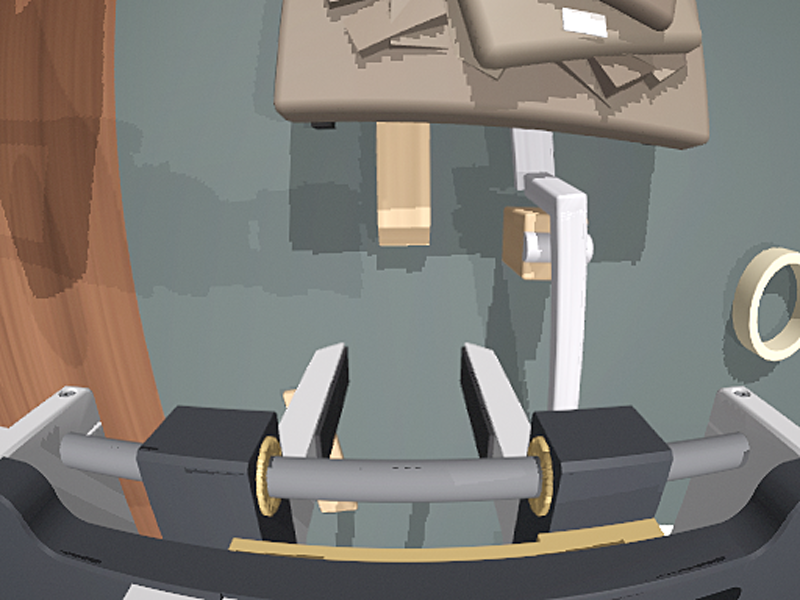

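The packer lies flat and straight at (404,185) under the rock edge, with about 67 of its 110 mm showing. The bar is still caught with the grip near 38 mm, and the lip is near 35 mm. The fingers are clear, so I'm handing in.

```bash
python3 -c "
from bench import robot
print(robot.close_job())"
```

```text
the job is handed in; nothing more can be done
None
```

The job is handed in at about 20 s: the bar is caught under the hook (grip about 38 mm up), the rock's edge is about 35 mm up, and the bevel-ended packer lies flat and straight with about 40 mm under it; the hand-in gave no verdict, so these are my own last measurements.

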